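Refit the lever pin and hairpin clip of a tortilla press

ROBOT

A 6-joint arm with a two-finger parallel gripper is mounted at the origin on the work surface. World frame = base frame: x ahead of the robot, y to its left, z up, the work surface at z = 0. Lengths are in mm, angles in rad, forces in N, time in s.
With the tool pointing down it reaches from about 300 to 775 mm from the base axis. Payload 14.6 kg.
Tool frame: the origin (TCP) lies between the finger pads; the fingertips stand manip.tip_reach ahead of it and the grasp point (between the pads) lies 5 mm behind it (manip.tip_reach is the distance from the TCP to the fingertips, in mm); z points along the fingers, y is the line along which they close (so a half turn about z gives the same grasp; the last joint's range is limited). The gripper opens to 94 mm and grips with 3 to 60 N. Pads are 16 mm wide; open, the fingers measure 119 mm over their backs; the gripper's body (75 mm by 177 mm) begins 78 mm behind the grasp point.
Start: joints at [-1.242, 0.3, 1.521, -0, 1.321, -0.067], TCP at [212.043, -507.471, 219.446] pointing down, gripper open.
Joint ranges: [-3.03, 3.03], [-0.79, 2.21], [0.23, 2.52], [-1.04, 4.18], [0, 3.07], [-2.55, 2.55]. Speed limits (rad/s): [2.22, 2.22, 2.57, 3.14, 3.14, 3.14].

INTERFACE

Orientations are given as [roll, pitch, yaw] about the fixed x, y, z axes, in that order (R = Rz(yaw) Ry(pitch) Rx(roll)).
In Python, from cell import manip gives the robot as it stands. The module is installed in compiled form; this text tells all that it offers.
- The arm moves only by the shell command python3 -m creep 'ROWS' [FORCE]. ROWS is JSON, a list of rows, each a list of 3 entries, a list of its own where there are three numbers: the opening, from -1 (shut) to 1 (fully open), then the shift along the tool's x, y, z in cm, then the turn about the tool's z in units of 5 degrees (1.0 is 5 degrees). In form: [[grip, [tx, ty, tz], roll], ...]. A call has 1 to 12 rows; each row is the pose to reach, as a shift and turn from the pose commanded when the call began, along the tool's axes at that moment; what a row does not reach only later rows make up. A row lasts 1/10 s, in which the tool goes at most 50 mm and 8.59 degrees, less where a joint would pass 70% of its speed; a pose out of reach is approached as far as the arm can. A call with a gripper value outside its range is refused whole. The fingers move at their own pace and stop on an object; FORCE is the grip in N (left out, the last holds). Time passes only in rows, so rows that repeat a pose let the fingers close. It gives the time, the measured TCP pose, the force, the opening and the grip force at its end, in the units of the state.
- manip.read_state(): the state, without advancing time (a new reading comes with each control period).
- manip.camera(name): name is "scene" or "top"; returns the picture (400x640x3 uint8, red, green, blue); there is no depth.
- manip.camera_params(name): a dict with "fovy" (degrees; the focal length in pixels is half the picture's height over the tangent of half this angle, whatever the lens; pixels are square), "cx", "cy" (the principal point, pixels), "k1" (the pictures are not rectified: a ray, as slopes to the right and down, at radius r is drawn at 1 + k1 r^2 times it, then the intrinsics apply), "origin" and "attitude" of the camera in the world. Camera axes: x right, y down, z forward; pixel columns grow to the right and rows downward; lengths in mm; the calibration is good to about 2 mm. A picture is of the moment at which its call begins. camera_params takes no time and is no camera call.
- manip.sign_off(): hands the job in; it is judged then, once.
The state is a dict: "clock": time; "joints": joint angles; "qd": joint speeds; "effort": joint torques, N m; "eef_pos": TCP position; "eef_rot": TCP orientation; "wrist_force": force on the tool from outside, world axes, zero at the start; "moment": the same for the moment, N m; "finger_gap": finger opening in mm; "finger_force": force on a finger pad.
Only numpy, scipy, OpenCV 4.12 (cv2) and the standard library are available. Lean on these libraries where they do the work, as an engineer would, in place of code of your own. Each camera call takes 0.05 s, during which the arm holds its last target. There are 200 camera calls.

TASK

The pin that carries the lever of the cast-iron tortilla press has crept part-way out. Push it gently back home until its head sits against the ear, then take the red-gripped hairpin clip out of the wooden block and press it straight down over the pin's other end, straight leg through the cross hole and bent leg outside, until it snaps on and stays there by itself. Feel for the hole rather than forcing anything, and leave everything else standing where it is.

Things in the scene. Friction and masses are not known exactly. Their poses are not given: they have to be found in the camera images.
- press: tortilla press, dark cast iron, fixed: round closed plates 204 mm across, 38 mm high; at its +x end two upright ears (12 mm thick, outer faces at y = -28 and 28 mm, tops 69 mm above the counter) carry the lever's pin. Origin under the middle of the plates, on the counter; x towards the ears, y along the pin towards its head, z up
- lever (a joint): lever between the ears, wooden grip, 210 mm long, 30 mm wide, pointing to the press's +x; rad above level (0 to 0.35 at the start); free to stay as it is
- cross_hole (a point): fixed point of the press, axes as the press: where the middle of the pin's cross hole is once the pin is home. On the pin's axis, 130 mm in front of the press's middle, 10 mm outside the ear on the -y side, 52 mm above the counter
- pin_head (a point): middle of the outer face of the pin's head, axes as the press. Head: steel disc, 26 mm diameter, 8 mm thick, on the +y side of the ears, 52 mm above the counter; its outer face is 36 mm from the press's middle plane when home; free space outside it
- pin (a joint): how far the pin stands out of the ears towards +y, m: 0 is home, the head against the ear (hard stop); starts at 12 to 22 mm. It slides under about 4 N and stays where it is left; push with less than 25 N. Until it is home the cross hole is hidden in the ear
- pin_tail (a point): middle of the pin's -y end face, moves with the pin; axes as the press. Pin: steel, 16 mm diameter. The cross hole, 5.9 mm wide, runs right through it, 9 mm from this end. The pin can turn: the hole's mouth starts up to 0.7 rad to either side of the top (5 mm off in x), not measured. A tip caught in the mouth and drawn sideways to the middle turns it upright, at about 8 N
- clip: hairpin spring clip (R-clip), 4.5 mm steel wire, red grip, about 50 g, standing legs down in the block. Origin on the straight leg's axis, where the pin's middle comes to lie when snapped on; z up along the straight leg, x towards the bent leg. The straight leg ends at z = -27.4 mm, its last 4 mm thinned to 3.8 mm, cut square. Either face may go to the press's +x. Over 25 N bends it
- clip_grip (a point): middle of the clip's red plastic grip, axes as the clip: 26 mm (x) by 14 mm (y) by 22 mm (z), at x = 6, z = 41 mm of the clip, with a wire eye reaching 11 mm above it. Grip it across the 26 mm from above
- clip_bulge (a point): where the bulge of the bent leg is at rest, axes as the clip: 5 mm off the straight leg at z = -11.5 mm. Below it the leg flares to 12.5 mm off at z = -22, above it is the hollow for the shank. Pushed down over the pin, the leg springs out about 5 mm while the bulge passes (a push of some 3 to 10 N), then pulls itself on; pushed 3 mm beyond home the force climbs steeply
- block: heavy slotted wooden block, fixed, 74 (x) by 170 (y) by 78 mm high; origin under its middle. Slots 22 by 9 mm, 66 mm deep, at y = -55, 0, 55 mm; the clip stands in one outer slot, grip resting on the top, origin 48 mm above the counter, its x along the block's x; it is out after a 60 mm lift. The block stands left or right of the press, the canister on the other side
- spreader: butter spreader with a wooden handle 14 by 22 mm, standing in the other outer slot of the block, 46 mm above it; bystander; origin at the foot of the handle
- canister: white ceramic canister with a flat grey lid, 104 mm diameter, 105 mm high; bystander; origin under its middle
- jar: amber glass jar, 80 mm diameter, 130 mm high, beyond the press; bystander; origin under its middle
- food_can: food can with a red label, 74 mm diameter, 110 mm high, beyond the press; bystander; origin under its middle
- mug: white mug, 82 mm diameter, 95 mm high, left; bystander; origin under its middle
- bowl: white bowl, 150 mm diameter, 60 mm high, left; bystander; origin under its middle
- ramekin: white ramekin, 90 mm diameter, 45 mm high, right; bystander; origin under its middle
Mind the look-alikes: they are no part of the job. Leave any yellow look-alike of the block alone.

How it is judged:
By the outcome, as a careful person would: the job done as asked, in the order asked, and still so for the second after the job is handed in, with the robot touching nothing.
It also fails if it takes over 72 s, if anything falls off the work surface, if the arm or the gripper's body presses on something with over 40 N, if the wrist force passes 120 N, or if a joint passes its speed limit or range.

## Working session

There is one attempt and no reset: what is moved stays moved. The work goes in short steps, Python scripts to look and compute and a shell command to move; the robot and the scene stay as the last step left them, time stands still between calls to the robot, and variables do not carry over. Pictures are saved under pics/ and viewed, at most 10 in all, crops included, and the job is handed in when it is done.

```bash
mkdir -p pics
python3 - <<'E'
from cell import manip
import cv2
for n in("scene","top"):
    print(manip.camera_params(n)); cv2.imwrite(f"pics/{n}0.png",manip.camera(n)[:,:,::-1])
print(manip.read_state(), manip.tip_reach)
E
```

```text
{'fovy': 51.81212034257547, 'cx': 324.64708504006325, 'cy': 198.8154831616729, 'k1': -0.10593813017770613, 'origin': array([1076.52576822,  633.44813764, 1376.33670994]), 'attitude': array([-2.56330617e+00,  6.07675086e-04,  2.35063071e+00])}
{'fovy': 56.60034458904048, 'cx': 322.384976841085, 'cy': 206.7068009715185, 'k1': 0.012167714616111743, 'origin': array([ 213.76068843,   34.75476683, 1316.85307886]), 'attitude': array([-2.91354419, -0.00358163, -1.60849541])}
{'clock': 0.1, 'joints': array([-1.24159569e+00,  3.00374013e-01,  1.52149251e+00, -6.79958700e-07,
        1.32068544e+00, -6.65882505e-02]), 'qd': array([ 0.00062407, -0.00125738, -0.0010158 , -0.00140554,  0.0023098 ,
       -0.00053897]), 'effort': array([ 1.15002887e-03, -5.32647693e+01, -3.53285801e+01,  7.09827337e-02,
        2.34903902e-02, -7.09824076e-05]), 'eef_pos': array([ 211.98093654, -507.28334694,  218.97704337]), 'eef_rot': array([-3.14063543e+00, -6.31743861e-05,  3.95789026e-01]), 'wrist_force': array([-0.30402704, -0.29774897,  0.42773187]), 'moment': array([0.01756113, 0.00678596, 0.00307046]), 'finger_force': 0.0, 'finger_gap': 94.1767555441846} 14.0
```

View pics/scene0.png

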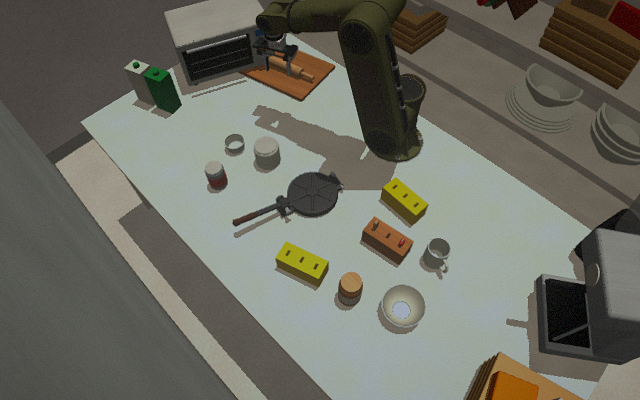

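View pics/top0.png

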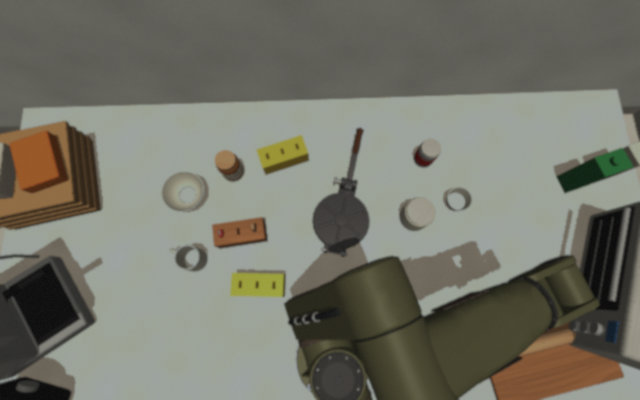

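The top view shows the brown block at (238,232), with the red clip at (221,232) and the spreader at (254,227). Two yellow look-alike blocks are at (283,154) and (258,284). The press plates are at (341,221), with the ears and pin near (346,188). In the scene view the red clip is at (402,243) and the press ears near (284,205). The brown wooden block holding the red grip is the one meant. I'll confirm with enlarged crops.

```bash
cat > h.py <<'E'
import numpy as np, cv2
from cell import manip
from scipy.spatial.transform import Rotation as R
def cam(n):
    p=manip.camera_params(n); f=200/np.tan(np.radians(p['fovy'])/2)
    K=np.array([[f,0,p['cx']],[0,f,p['cy']],[0,0,1]]); return K,np.array([p['k1'],0,0,0.]),R.from_euler('xyz',p['attitude']).as_matrix(),np.array(p['origin'])
def ray(n,px):
    K,d,Rm,o=cam(n); u=cv2.undistortPointsIter(np.array([[px]],float),K,d,None,None,(3,50,1e-9))[0,0]
    v=Rm@np.array([u[0],u[1],1]); return o,v/np.linalg.norm(v)
def onz(n,px,z):
    o,v=ray(n,px); return o+v*(z-o[2])/v[2]
def tri(a,b):
    o,v=ray('scene',a);p,w=ray('top',b)
    s=np.linalg.lstsq(np.c_[v,-w],p-o,rcond=None)[0]; A=o+v*s[0];B=p+w*s[1]
    return (A+B)/2,np.linalg.norm(A-B)
def proj(n,P):
    K,d,Rm,o=cam(n); q=Rm.T@(np.array(P,float)-o)
    return cv2.projectPoints(q.reshape(1,1,3),np.zeros(3),np.zeros(3),K,d)[0].ravel()
E
python3 - <<'E'
import cv2,numpy as np
s=cv2.imread('pics/scene0.png');t=cv2.imread('pics/top0.png')
def c(im,x,y,w,h,k):return cv2.resize(im[y:y+h,x:x+w],None,fx=k,fy=k,interpolation=cv2.INTER_CUBIC)
a=np.hstack([c(s,250,165,100,75,4),c(t,305,120,100,75,4)])
b=np.hstack([c(s,350,205,100,75,4),c(t,200,195,100,75,4)])
cv2.imwrite('pics/crop0.png',np.clip(np.vstack([a,b])*1.5,0,255).astype('uint8'))
E
```

```text
(no output)
```

View pics/crop0.png

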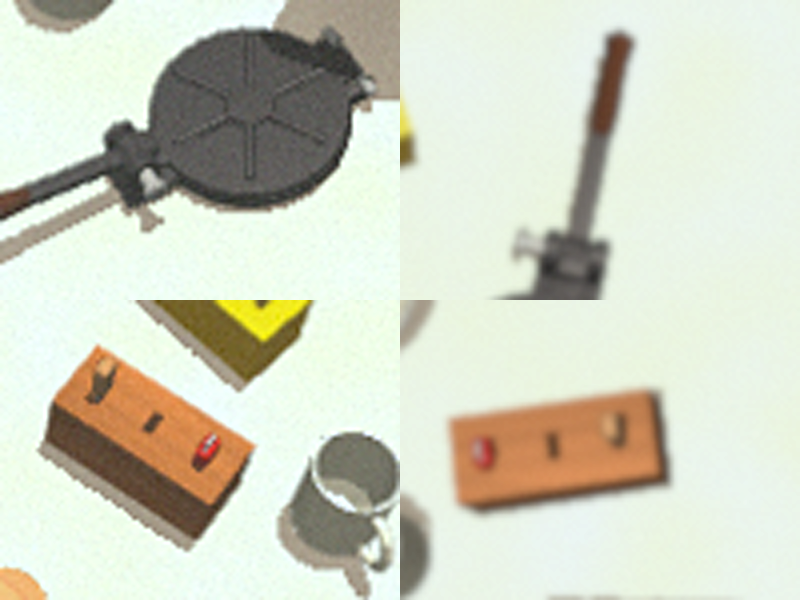

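Crops: the block that fits is the brown one, holding the red clip in its +y outer slot and the spreader in the other. The bright pin head stands out on the +y side of the ears, at about (337,182) in top and (287,210) in scene. The yellow blocks hold nothing. Next I'll measure with masks.

```bash
cat > m.py <<'E'
from h import *
s=cv2.imread('pics/scene0.png');t=cv2.imread('pics/top0.png')
I={'scene':s,'top':t}
np.set_printoptions(precision=1,suppress=True)
def big(mask,box):
    m=np.zeros_like(mask);x,y,w,h=box;m[y:y+h,x:x+w]=mask[y:y+h,x:x+w]
    c=max(cv2.findContours(m,cv2.RETR_EXTERNAL,cv2.CHAIN_APPROX_NONE)[0],key=cv2.contourArea)
    k=np.zeros_like(m);cv2.drawContours(k,[c],-1,255,-1);return k&m,c[:,0].astype(float)
def cen(m):
    M=cv2.moments(m,True);return np.array([M['m10'],M['m01']])/M['m00']
E
python3 - <<'E'
from m import *
red={}
for n,b,bb in(('scene',(385,225,35,30),(355,210,65,60)),('top',(205,215,30,30),(205,212,70,45))):
    hsv=cv2.cvtColor(I[n],cv2.COLOR_BGR2HSV)
    r=(((hsv[...,0]<5)|(hsv[...,0]>170))&(hsv[...,1]>140)).astype('uint8')*255
    k,c=big(r,b);red[n]=cen(k);print(n,'red',red[n],cv2.countNonZero(k))
    o=((hsv[...,0]<20)&(hsv[...,1]>90)&(hsv[...,2]>(110 if n=='scene' else 90))).astype('uint8')*255
    k,c=big(o,bb); P=np.array([onz(n,p,78)[:2] for p in c]).astype(np.float32)
    print(' blocktop',cv2.minAreaRect(P), cv2.boxPoints(cv2.minAreaRect(P)).ravel())
print(tri(red['scene'],red['top']))
for n,b in(('scene',(275,165,75,60)),('top',(300,175,80,80))):
    g=cv2.cvtColor(I[n],cv2.COLOR_BGR2GRAY)
    k,c=big((g<85).astype('uint8')*255,b)
    P=np.array([onz(n,p,38)[:2] for p in c]);o=cam(n)[3][:2]
    from scipy.optimize import least_squares
    cc=P.mean(0)
    for i in range(6):
        d=cc-o;d/=np.linalg.norm(d)
        rr=np.linalg.norm(P-cc,axis=1); Q=P[((P-cc)@d>-20)&(abs(rr-102)<(15 if i<3 else 4))]
        q=least_squares(lambda v:np.linalg.norm(Q-v[:2],axis=1)-v[2],[*cc,102],loss='soft_l1').x;cc=q[:2]
    print(n,'plate',q,len(Q))
E
```

```text
scene red [401.1 242.6] 15
 blocktop ((426.7999267578125, 306.42266845703125), (72.77642059326172, 168.97373962402344), 6.598837375640869) [380.9 386.2 400.4 218.3 472.7 226.7 453.2 394.5]
top red [221.1 233.2] 12
 blocktop ((425.82061767578125, 305.256591796875), (74.13581848144531, 168.82174682617188), 6.707530975341797) [379.1 384.8 398.9 217.1 472.5 225.8 452.8 393.4]
(array([420.4, 361. ,  86.6]), np.float64(0.13909222528821147))
scene plate [468.4 -33.2 101.4] 52
top plate [583.1 -73.8 102. ] 0
```

Run:
```python
from m import *
a=s[190:222,258:306];b=t[172:204,322:370]
a=cv2.resize(a,None,fx=8,fy=8,interpolation=cv2.INTER_CUBIC);b=cv2.resize(b,None,fx=8,fy=8,interpolation=cv2.INTER_CUBIC)
cv2.imwrite('pics/crop1.png',np.clip(np.hstack([a,b])*1.6,0,255).astype('uint8'))
```

```text
(no output)
```

View pics/crop1.png

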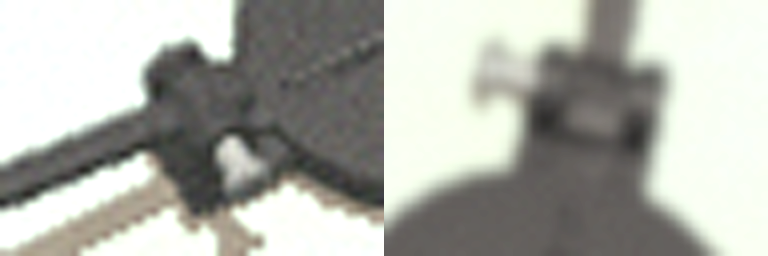

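Crop: the pin head shows as a bright disc at about (335,181) in top and (289,211) in scene. The lever's near end is at about (348,178) in top. The ears are the dark lugs at about 341–357 in the top view. Next: the press yaw from the lever line in both views, the plates, and the head.

Run:
```python
from m import *
from scipy.optimize import least_squares
# lever line: plane-plane intersection
N={};L={}
for n,b in(('scene',(228,198,46,30)),('top',(342,125,26,48))):
    g=cv2.cvtColor(I[n],cv2.COLOR_BGR2GRAY).astype(float); x,y,w,h=b; sub=g[y:y+h,x:x+w]
    hsv=cv2.cvtColor(I[n],cv2.COLOR_BGR2HSV)
    m=np.zeros(g.shape,'uint8');m[y:y+h,x:x+w]=(sub<(95 if n=='scene' else 120))*255
    k,c=big(m,b);ys,xs=np.nonzero(k);p=np.c_[xs,ys].astype(np.float32)
    vx,vy,x0,y0=cv2.fitLine(p,cv2.DIST_L2,0,.01,.01).ravel()
    e1=ray(n,(x0-15*vx,y0-15*vy));e2=ray(n,(x0+15*vx,y0+15*vy));nn=np.cross(e1[1],e2[1]);N[n]=(nn/np.linalg.norm(nn),e1[0])
    print(n,'lever px',len(p),x0,y0,vx,vy)
d=np.cross(N['scene'][0],N['top'][0]);d/=np.linalg.norm(d);d*=np.sign(d[0])
A=np.array([N['scene'][0],N['top'][0],[0,0,1]]);P0=np.linalg.solve(A,[N['scene'][0]@N['scene'][1],N['top'][0]@N['top'][1],60])
print('lever dir',d,'yaw',np.degrees(np.arctan2(d[1],d[0])),'elev',np.arcsin(d[2]),'pt z60',P0)
g=cv2.cvtColor(t,cv2.COLOR_BGR2GRAY)
for th in(75,95,110):
    k,c=big((g<th).astype('uint8')*255,(300,170,80,95));print(th,len(c),cv2.boundingRect(c.astype(np.int32)))
    P=np.array([onz('top',p,38)[:2] for p in c]);cc=np.array([468,-33.]);o=cam('top')[3][:2]
    for i in range(8):
        rr=np.linalg.norm(P-cc,axis=1);ang=np.arctan2(*(P-cc).T[::-1])
        Q=P[(abs(rr-102)<(20 if i<4 else 5))&(P[:,0]>cc[0]-60)]
        if len(Q)<10:break
        q=least_squares(lambda v:np.linalg.norm(Q-v[:2],axis=1)-v[2],[*cc,102],loss='soft_l1').x;cc=q[:2]
    print('top plate',q,len(Q))
print('head tri',tri((287.5,210.5),(336,181.2)))
print('ears z69',onz('top',(341.5,181),69),onz('top',(357,182),69))
print(g[172:192,330:362])
gs=cv2.cvtColor(s,cv2.COLOR_BGR2GRAY);print(gs[204:218,278:296])
```

```text
scene lever px 250 252.332 215.316 0.9239863 -0.38242555
top lever px 324 355.0216 149.4321 0.21220033 -0.9772262
lever dir [ 1.  -0.3  0.1] yaw -14.7184007619653 elev 0.10834832368022429 pt z60 [619.9 -81.8  60. ]
75 209 (314, 170, 54, 87)
top plate [461.3 -42.6  93.9] 7
95 218 (313, 170, 56, 88)
top plate [466.6 -43.   99.1] 29
110 315 (313, 170, 67, 95)
top plate [461.  -42.6  98.2] 65
head tri (array([598.5, -34.2,  54.9]), np.float64(4.211556104115694))
ears z69 [593.  -51.1  69. ] [ 587.3 -105.2   69. ]
[[160 160 161 161 160 160 159 159 159 160 160 159 160 160 158 157 144 114
   83  73  74  75  82 107 137 156 161 160 160 160 160 160]
 [160 161 160 160 161 159 160 160 160 160 160 160 160 159 160 156 141 109
   80  72  74  76  85 112 143 157 160 161 161 161 161 160]
 [160 161 161 161 159 160 159 160 160 160 160 160 159 160 159 157 140 107
   79  73  75  77  87 115 145 157 160 161 160 160 160 160]
 [160 160 160 159 158 157 156 158 160 159 159 159 158 158 158 155 138 104
   78  73  75  79  92 120 148 160 160 162 161 160 160 160]
 [160 160 159 157 153 149 148 154 158 159 158 154 148
[... 2426 characters left out ...]
 53  62  65  63  38  44]
 [ 46  44  46  41  38  38  42 111 130 138 127  86  64  61  65  55  48  39]
 [ 56  42  44  45  40  35  40  81 116 130 132 122 103  74  55  46  42  31]
 [ 65  39  44  38  35  39  37  51  99 131 116 118  94  71  44  56  53  57]
 [ 98  68  43  42  46  37  35  41 101 109  89  73  60  64  54  90  89  90]
 [108 101  62  44  40  39  44  47  83  79  65  54  50  72  84 147 157 108]
 [105 106  67  41  38  40  39  34  57  58  55  61  86 144 150 168 170 153]
 [ 98 101 100  58  44  42  38  54  53  86  86 142 154 166 166 168 167 167]
 [148 158 119  80  43  61  55  88  94 153 156 166 171 167 166 168 167 167]
 [166 173 116  94  92  97  93 100 103 123 169 169 168 167 164 164 166 165]]
```

Run:
```python
from m import *
for p,z in(((334.9,180.9),54),((338.5,180.4),56),((347.3,186),60),((346.4,191),50)): print(p,onz('top',p,z))
for p,z in(((288,211.0),54),((287.0,209.5),54)): print(p,onz('scene',p,z))
yaw=np.radians(-14.7);ex=np.array([np.cos(yaw),np.sin(yaw)]);ey=np.array([-ex[1],ex[0]])
L=np.array([619.9,-81.8])
for p,z in(((334.9,180.9),54),((338.5,180.4),56)):
    q=onz('top',p,z)[:2]-L;print('along x',q@ex,'y',q@ey)
for c in((466.6,-43),(468.4,-33.2)):
    q=np.array(c)-L;print('plate',q@ex,q@ey)
O=L+ex*-27.
for y in(53,36,-28,-38):
  P=[*(O+ey*y),52];print(y,P,proj('top',P),proj('scene',P))
```

```text
(334.9, 180.9) [598.8 -28.7  54. ]
(338.5, 180.4) [599.5 -41.5  56. ]
(347.3, 186) [576.6 -71.2  60. ]
(346.4, 191) [561.3 -67.9  50. ]
(288, 211.0) [599.4 -33.7  54. ]
(287.0, 209.5) [597.5 -41.3  54. ]
along x -33.91806970739884 y 45.974204521305744
along x -29.943425874306925 y 33.854494546362446
plate -158.12795475043234 -1.371104097146663
plate -158.8737006523669 8.564884180309562
53 [np.float64(607.232941738046), np.float64(-23.68334459908877), 52] [333.4 178.8] [288.3 214.1]
36 [np.float64(602.9190566801043), np.float64(-40.126896396278674), 52] [338.  179.8] [286.2 210.8]
-28 [np.float64(586.6785482266768), np.float64(-102.0320325739348), 52] [355.7 183.6] [278.5 198.6]
-38 [np.float64(584.1409687808286), np.float64(-111.70471010169356), 52] [358.4 184.2] [277.3 196.7]
```

The lever line gives a press yaw of −14.7°. The plate radius fit is 101.4 against 102, and the block measures 73×169 against 74×170. The clip grip is at (420,361) with z ≈ 87, against an expected 89. All consistent, so I'll move to the head-side stand-off with the fingers closed.

```bash
cat > go.py <<'E'
import sys;from h import *
# usage: go.py px py z yawdeg  (press coords) or with 'w' world
yaw=np.radians(-14.7);ex=np.array([np.cos(yaw),np.sin(yaw)]);ey=np.array([-ex[1],ex[0]]);C=np.array([591.4,-74.3])
def press(P): q=np.array(P[:2])-C; return np.array([q@ex+130,q@ey,P[2]])
def report(tgt=None,ydeg=None):
    s=manip.read_state();p=s['eef_pos'];r=R.from_euler('xyz',s['eef_rot']).as_matrix()
    print('t %.1f'%s['clock'],'press',press(p).round(1),'world',p.round(1),'yaw %.1f'%np.degrees(s['eef_rot'][2]),'F',s['wrist_force'].round(1),'gap %.1f ff %.1f'%(s['finger_gap'],s['finger_force']))
    if tgt is not None: print('shift cm',(r.T@(np.array(tgt)-p)/10).round(2),'roll',round(-((ydeg-np.degrees(s['eef_rot'][2])+180)%360-180)/5,2))
if __name__=='__main__':
    if len(sys.argv)<4: report()
    else:
        a=list(map(float,sys.argv[2:])); t=a[:3] if sys.argv[1]=='w' else [*(C+ex*(a[0]-130)+ey*a[1]),a[2]]
        report(t,a[3])
E
python3 -m creep '[[-1,[28.5,-16.1,0],-5],[-1,[28.5,-16.1,0],-5],[-1,[28.5,-16.1,0],-5],[-1,[28.5,-16.1,0],-5],[-1,[28.5,-16.1,0],-5],[-1,[28.5,-16.1,0],-5],[-1,[28.5,-16.1,0],-5],[-1,[28.5,-16.1,0],-5]]' 20; python3 go.py p 130 86 120 75.3
```

```text
clock: 0.9
eef_pos: [414.3, -246.6, 219.3]
eef_rot: [-3.141, -0.0, 0.836]
wrist_force: [0.5, -0.5, -0.3]
finger_gap: 33.4
finger_force: 0.0
t 0.9 press [   2.5 -211.6  219.3] world [ 414.3 -246.6  219.3] yaw 47.9 F [ 0.5 -0.5 -0.3] gap 33.4 ff 0.0
shift cm [32.29 -2.37  9.93] roll -5.48
```

```bash
python3 -m creep '[[-1,[32.3,-2.4,0],-5.5],[-1,[32.3,-2.4,0],-5.5],[-1,[32.3,-2.4,0],-5.5],[-1,[32.3,-2.4,0],-5.5],[-1,[32.3,-2.4,0],-5.5],[-1,[32.3,-2.4,0],-5.5],[-1,[32.3,-2.4,0],-5.5],[-1,[32.3,-2.4,9.9],-5.5],[-1,[32.3,-2.4,9.9],-5.5],[-1,[32.3,-2.4,9.9],-5.5]]'; python3 go.py p 130 86 56 75.3;  python3 - <<'E'
from h import *
a=manip.camera('scene')[:,:,::-1];b=manip.camera('top')[:,:,::-1]
np.save('pics/s1.npy',a);np.save('pics/t1.npy',b)
f=lambda i,x,y:cv2.resize(np.ascontiguousarray(i[y:y+60,x:x+80]),None,fx=5,fy=5,interpolation=cv2.INTER_CUBIC)
cv2.imwrite('pics/v1.png',np.clip(np.hstack([f(a,255,175),f(b,295,150)])*1.6,0,255).astype('uint8'))
E
```

```text
clock: 1.9
eef_pos: [609.5, 5.3, 114.0]
eef_rot: [-3.131, 0.002, 1.312]
wrist_force: [0.3, 0.8, -0.1]
finger_gap: 0.6
finger_force: 0.0
t 1.9 press [127.3  81.6 114. ] world [609.5   5.3 114. ] yaw 75.2 F [ 0.3  0.8 -0.1] gap 0.6 ff 0.0
shift cm [0.46 0.33 5.79] roll -0.03
```

View pics/v1.png

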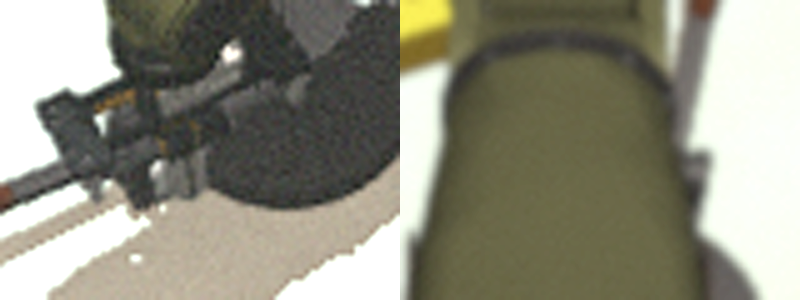

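The arm hides the pin, so I'll find the head by feel: lower, then approach slowly.

```bash
python3 -m creep '[[-1,[0.4,0.3,3],0],[-1,[0.4,0.3,5.8],0],[-1,[0.4,0.3,5.8],0],[-1,[-0.8,0.3,5.8],0],[-1,[-1.2,0.3,5.8],0],[-1,[-1.4,0.3,5.8],0],[-1,[-1.6,0.3,5.8],0],[-1,[-1.8,0.3,5.8],0],[-1,[-1.8,0.3,5.8],0]]'|tail -5; python3 go.py
python3 -m creep '[[-1,[-0.2,0,0],0],[-1,[-0.4,0,0],0],[-1,[-0.6,0,0],0],[-1,[-0.6,0,0],0]]'|tail -5; python3 go.py
```

```text
eef_pos: [611.0, -12.4, 62.7]
eef_rot: [3.141, -0.0, 1.312]
wrist_force: [-0.2, 0.2, -0.2]
finger_gap: 0.3
finger_force: 0.0
t 2.9 press [133.2  64.9  62.7] world [611.  -12.4  62.7] yaw 75.2 F [-0.2  0.2 -0.2] gap 0.3 ff 0.0
eef_pos: [609.4, -18.0, 62.4]
eef_rot: [-3.142, -0.0, 1.312]
wrist_force: [0.0, 1.8, -0.1]
finger_gap: 0.3
finger_force: 0.7
t 3.3 press [133.1  59.   62.4] world [609.4 -18.   62.4] yaw 75.2 F [ 0.   1.8 -0.1] gap 0.3 ff 0.7
```

```bash
python3 -m creep '[[-1,[-0.2,-0.1,0.3],0],[-1,[-0.4,-0.2,0.6],0],[-1,[-0.6,-0.2,0.6],0],[-1,[-0.8,-0.2,0.6],0],[-1,[-0.8,-0.2,0.6],0]]'|tail -5; python3 go.py
python3 -m creep '[[-1,[-0.15,0,0],0],[-1,[-0.3,0,0],0],[-1,[-0.3,0,0],0]]' >/dev/null; python3 go.py
python3 -m creep '[[-1,[-0.1,0,0],0],[-1,[-0.2,0,0],0],[-1,[-0.2,0,0],0]]' >/dev/null; python3 go.py
```

```text
eef_pos: [605.2, -25.6, 56.2]
eef_rot: [-3.141, 0.0, 1.312]
wrist_force: [1.4, 1.4, -1.2]
finger_gap: 0.3
finger_force: 0.9
t 3.8 press [131.   50.7  56.2] world [605.2 -25.6  56.2] yaw 75.2 F [ 1.4  1.4 -1.2] gap 0.3 ff 0.9
t 4.1 press [131.   47.8  56.3] world [604.5 -28.3  56.3] yaw 75.2 F [ 1.   2.2 -1.9] gap 0.6 ff 1.2
t 4.4 press [131.1  45.9  56.4] world [604.1 -30.2  56.4] yaw 75.2 F [ 0.9  3.2 -3.1] gap 0.8 ff 1.5
```

```bash
for i in 1 2 3; do python3 -m creep '[[-1,[-0.05,0,0],0],[-1,[-0.1,0,0],0],[-1,[-0.1,0,0],0]]' >/dev/null; python3 go.py; done
```

```text
t 4.7 press [131.1  45.   56.4] world [603.9 -31.1  56.4] yaw 75.2 F [ 1.   3.7 -1.8] gap 0.4 ff 1.8
t 5.0 press [131.1  43.9  56.4] world [603.6 -32.1  56.4] yaw 75.2 F [ 0.6  3.8 -2.1] gap 0.4 ff 1.7
t 5.3 press [131.1  42.9  56.5] world [603.4 -33.   56.5] yaw 75.2 F [-0.8  3.2 -2.3] gap 0.5 ff 1.7
```

```bash
for i in 1 2 3; do python3 -m creep '[[-1,[-0.05,0,0],0],[-1,[-0.1,0,0],0],[-1,[-0.1,0,0],0]]' >/dev/null; python3 go.py; done
```

```text
t 5.6 press [131.1  42.3  56.5] world [603.2 -33.7  56.5] yaw 75.2 F [ 2.2  6.3 -2.3] gap 0.2 ff 3.3
t 5.9 press [131.1  42.2  56.5] world [603.2 -33.8  56.5] yaw 75.2 F [ 3.6 11.7 -2.6] gap 0.5 ff 6.3
t 6.2 press [131.1  42.1  56.6] world [603.1 -33.9  56.6] yaw 75.2 F [ 5.1 18.2 -4. ] gap 0.2 ff 9.3
```

The head reached its hard stop: force rose from 4 to 18 N with no travel, after about 17 mm of slide. Now I'll back off and go to the clip.

```bash
python3 -m creep '[[-1,[1,0,0],0],[-1,[3,0,0],0],[-1,[3,0,-5],0],[0.06,[3,0,-10],0],[0.06,[3,0,-15],0],[0.06,[3,0,-15],0]]' >/dev/null; python3 go.py w 420.2 360.8 180 96.65
```

```text
t 6.8 press [133.5  70.1 214.3] world [612.6  -7.4 214.3] yaw 75.2 F [ 0.2 -0.7  0.1] gap 21.0 ff 0.0
shift cm [ 30.66 -28.06   3.14] roll -4.3
```

```bash
python3 -m creep '[[0.06,[30.7,-28.1,0],-4.3],[0.06,[30.7,-28.1,0],-4.3],[0.06,[30.7,-28.1,0],-4.3],[0.06,[30.7,-28.1,0],-4.3],[0.06,[30.7,-28.1,0],-4.3],[0.06,[30.7,-28.1,0],-4.3],[0.06,[30.7,-28.1,0],-4.3],[0.06,[30.7,-28.1,0],-4.3],[0.06,[30.7,-28.1,0],-4.3],[0.06,[30.7,-28.1,4],-4.3],[0.06,[30.7,-28.1,5],-4.3],[0.06,[30.7,-28.1,5],-4.3]]' >/dev/null; python3 go.py w 420.2 360.8 96 96.65;  python3 - <<'E'
from h import *
a=manip.camera('scene')[:,:,::-1];b=manip.camera('top')[:,:,::-1]
np.save('pics/s2.npy',a);np.save('pics/t2.npy',b)
f=lambda i,x,y,w,h,k:cv2.resize(np.ascontiguousarray(i[y:y+h,x:x+w]),None,fx=k,fy=k,interpolation=cv2.INTER_CUBIC)
v=np.vstack([np.hstack([f(a,350,200,80,60,5),f(b,195,195,80,60,5)]),np.hstack([f(a,258,185,50,37.5.__int__(),8),f(b,322,168,50,37,8)])])
cv2.imwrite('pics/v2.png',np.clip(v*1.6,0,255).astype('uint8'))
E
```

```text
t 8.0 press [-149.   376.5  155.2] world [417.1 360.7 155.2] yaw 96.6 F [-0.1  0.4  0.5] gap 49.5 ff 0.0
shift cm [-0.01  0.32  5.91] roll -0.0
```

View pics/v2.png

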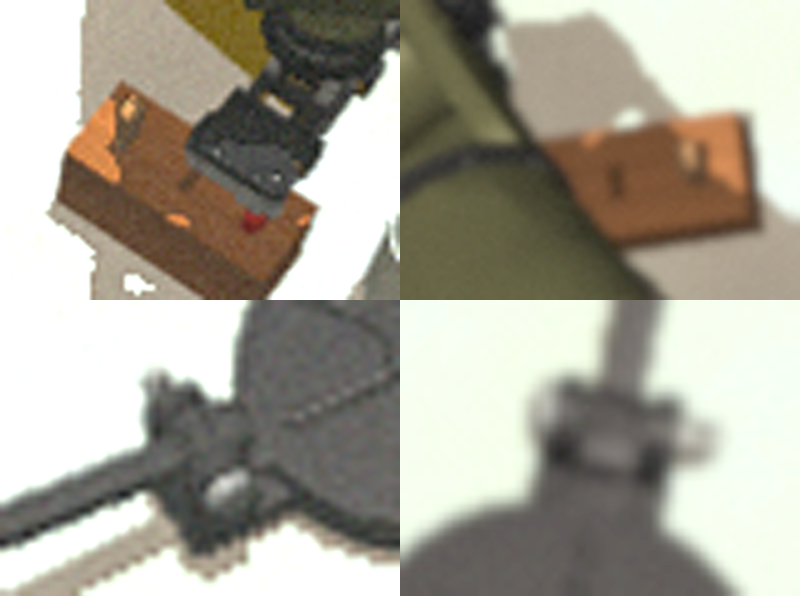

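The pin is home: the head sits against the ear at top (340,181.5), and the tail now stands out at top (361,185). The gripper is above the red clip. Next I'll lower, grasp, and measure the pin ends from the saved picture.

```bash
python3 -m creep '[[0.06,[0,0.3,3],0],[0.06,[0,0.3,5],0],[0.06,[0,0.3,5.9],0],[0.06,[0,0.3,5.9],0]]' >/dev/null; python3 go.py
python3 -m creep '[[-0.8,[0,0,0],0],[-0.8,[0,0,0],0],[-0.8,[0,0,0],0],[-0.8,[0,0,0],0],[-0.8,[0,0,0],0]]' 30 >/dev/null; python3 go.py
python3 - <<'E'
from go import *
t=np.load('pics/t2.npy');g=cv2.cvtColor(t,cv2.COLOR_BGR2GRAY)
print(g[176:194,334:366])
for p in((340,181.5),(361,185.2),(359,184.8)): print(p,press(onz('top',p,55)).round(1),onz('top',p,55).round(1))
E
```

```text
t 8.5 press [-146.   378.5   97.6] world [420.5 361.9  97.6] yaw 96.6 F [ 0.2 -0.2 -0. ] gap 49.8 ff 0.0
t 9.0 press [-146.2  379.    98.2] world [420.4 362.3  98.2] yaw 96.7 F [-0.1 -0.8  5.8] gap 25.7 ff 30.0
[[157 158 158 157 157 156 154 151 146 143 145 145 128  98  75  74  74  78
   97 127 149 156 159 158 158 158 158 159 158 158 158 158]
 [157 157 157 157 155 149 142 132 118 112 117 121 109  87  73  74  75  81
  106 136 153 157 157 158 159 158 158 159 158 159 158 159]
 [158 157 157 156 150 140 124 108  86  75  82  91  84  70  67  70  73  80
  108 137 148 150 153 155 157 158 158 158 160 158 159 159]
 [159 157 156 154 141 128 115  94  71  58  62  66  63  57  56  61  64  75
  100 122 127 128 135 147 155 157 158 158 158 158 158 158]
 [158 158 156 146 129 120 114  94  72  62  58  55  55  53  52  51  54  62
   80  95  94  94 107 130 149 157 157 159 158 158 159 158]
 [157 158 155 143 121 113 113  93  75  68  62  60  56  57  55  54  52  52
   61  67  66  67  86 117 143 153 156 158 158 159 158 159]
 [157 157 154 141 115 107 105  87  69  66  61  57  58  59  59  59  56  54
   56  59  60  64
[... 970 characters left out ...]
8]
 [157 158 154 140 109  76  58  55  54  51  52  52  52  50  52  54  52  45
   37  39  57  97 133 150 154 155 157 158 158 158 158 158]
 [155 154 148 132  97  68  57  56  54  55  58  58  59  58  58  59  57  52
   50  51  67 105 141 156 158 158 158 159 158 158 158 159]
 [143 139 131 115  84  63  55  55  55  58  59  61  61  62  63  62  60  57
   57  61  77 112 144 156 158 158 159 158 159 158 158 159]
 [112 107  99  89  72  59  55  57  58  59  59  60  62  62  64  62  60  58
   60  67  87 122 147 157 158 158 159 159 158 157 159 158]]
(340, 181.5) [127.   27.8  55. ] [595.6 -46.6  55. ]
(361, 185.2) [129.9 -47.5  55. ] [ 579.2 -120.2   55. ]
(359, 184.8) [129.8 -40.3  55. ] [ 580.9 -113.2   55. ]
```

```bash
python3 -m creep '[[-0.8,[0,0,-1],0],[-0.8,[0,0,-3],0],[-0.8,[0,0,-6],0],[-0.8,[0,0,-9],0],[-0.8,[0,0,-12],0],[-0.8,[0,0,-12],0]]' 40 >/dev/null; python3 go.py p 130 -38 180 75.3
```

```text
t 9.6 press [-145.6  379.7  222.1] world [421.1 362.9 222.1] yaw 96.7 F [ 0.3 -1.  -0.3] gap 25.5 ff 40.0
shift cm [-48.96  10.41   4.1 ] roll 4.28
```

```bash
python3 -m creep '[[-0.8,[-52.2,10.4,-1],4.3],[-0.8,[-52.2,10.4,-1],4.3],[-0.8,[-52.2,10.4,-1],4.3],[-0.8,[-52.2,10.4,-1],4.3],[-0.8,[-52.2,10.4,-1],4.3],[-0.8,[-52.2,10.4,-1],4.3],[-0.8,[-52.2,10.4,-1],4.3],[-0.8,[-52.2,10.4,-1],4.3],[-0.8,[-52.2,10.4,-1],4.3],[-0.8,[-52.2,10.4,-1],4.3],[-0.8,[-52.2,10.4,-1],4.3],[-0.8,[-52.2,10.4,-1],4.3]]' >/dev/null; python3 go.py p 130 -70 170 75.3
```

```text
t 10.8 press [141.7 -72.9 226.3] world [ 584.2 -147.8  226.3] yaw 75.0 F [-0.1  0.2 -0.2] gap 25.5 ff 40.0
shift cm [ 0.29 -1.16  5.64] roll -0.07
```

```bash
python3 -m creep '[[-0.8,[0.3,-1.2,2],0],[-0.8,[0.3,-1.2,4],0],[-0.8,[0.3,-1.2,5.6],0],[-0.8,[0.3,-1.2,5.6],0],[-0.8,[0.3,-1.2,5.6],0]]' >/dev/null
python3 - <<'E'
from go import *
report()
a=manip.camera('scene')[:,:,::-1];b=manip.camera('top')[:,:,::-1]
np.save('pics/s3.npy',a);np.save('pics/t3.npy',b)
p=manip.read_state()['eef_pos'];
for d in(0,-50,-77): print(proj('scene',p+[0,0,d]).round(1),proj('top',p+[0,0,d]).round(1))
q=proj('scene',p+[0,0,-50]).astype(int)
f=lambda i,x,y,w,h,k:cv2.resize(np.ascontiguousarray(i[y:y+h,x:x+w]),None,fx=k,fy=k,interpolation=cv2.INTER_CUBIC)
x0,y0=q[0]-32,q[1]-40;print(x0,y0)
cv2.imwrite('pics/v3.png',np.clip(f(a,x0,y0,80,60,10)*1.6,0,255).astype('uint8'))
E
```

```text
t 11.3 press [128.6 -66.  171.8] world [ 573.3 -137.8  171.8] yaw 75.2 F [ 0.5  0.7 -0.8] gap 25.9 ff 40.0
[271.4 172.6] [370.5 176.4]
[272.9 180.6] [368.5 180.9]
[273.6 184.7] [367.6 183.2]
240 140
```

View pics/v3.png

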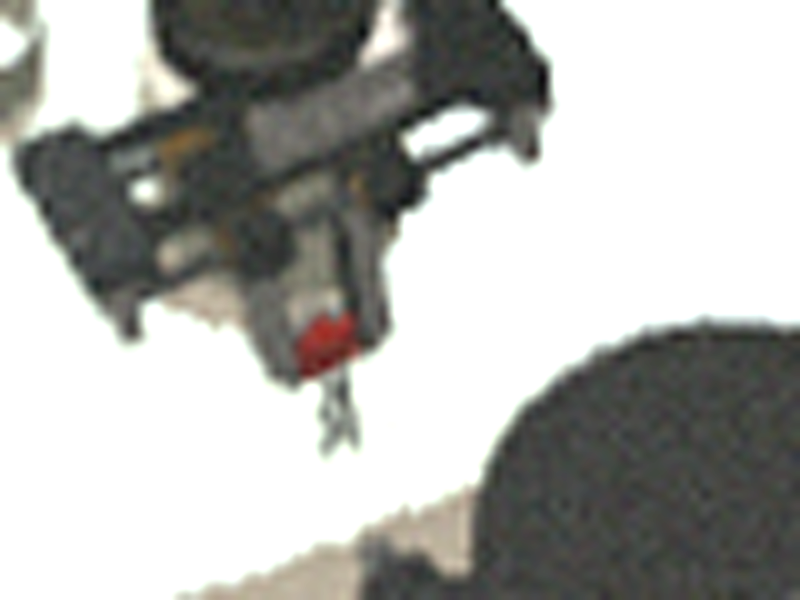

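The clip is held, with the red grip at scene (272.5,174.5). The leg tips show at about (272.5,185) and (275.6,184.5). I'll project both possible orientations to see which leg is the straight one.

Run:
```python
from go import *
p=manip.read_state()['eef_pos'];X=np.array([*ex,0])
for s in(1,-1):
    print('bent toward press x',s)
    for nm,L in(('straight',[(0,20),(0,0),(0,-15),(0,-27.4)]),('bent',[(10,0),(5,-11.5),(9,-17),(12.5,-22)])):
        print(nm,[proj('scene',p+X*s*(x-6)+[0,0,z-50]).round(1).tolist() for x,z in L])
a=np.load('pics/s3.npy');g=cv2.cvtColor(np.ascontiguousarray(a),cv2.COLOR_BGR2GRAY);print('cols 266..281');
for r in range(174,188):print(r,g[r,266:282])
```

```text
bent toward press x 1
straight [[273.8, 176.8], [274.3, 179.9], [274.7, 182.3], [275.0, 184.2]]
bent [[271.9, 181.1], [273.4, 182.3], [272.6, 183.6], [272.0, 184.7]]
bent toward press x -1
straight [[270.9, 178.1], [271.4, 181.3], [271.9, 183.6], [272.2, 185.5]]
bent [[273.8, 180.2], [273.0, 182.5], [274.1, 182.9], [275.0, 183.3]]
cols 266..281
174 [ 61  64  69  48  49  53  50  50  43  48  42  68 148 178 179 174]
175 [ 70  62  69  55  45  43  42  38  43  82 107 146 176 177 175 174]
176 [104  62  64  60  40  46  31  60  88 152 164 175 178 178 174 174]
177 [130  70  60  51  45  59  88 107  99 170 179 181 176 175 176 173]
178 [166 140 110  78 138 160 105  90  68 166 181 172 177 176 177 178]
179 [178 171 163 153 175 188 117  81  59 167 179 173 177 175 177 174]
180 [177 174 179 180 179 168 106 114  73 142 174 176 175 175 176 175]
181 [176 176 177 177 179 155  85 112  92 115 171 177 176 175 174 176]
182 [177 176 175 179 175 169 120  84  86 104 167 178 172 173 176 177]
183 [179 175 174 178 175 181 125  82 101  92 166 177 177 174 175 175]
184 [173 178 177 174 176 165 102 114 154 116 166 178 177 176 175 176]
185 [175 177 177 175 179 172 130 157 181 163 173 177 176 175 175 179]
186 [175 175 179 177 173 181 169 173 174 178 174 175 175 173 176 174]
187 [175 178 173 176 175 172 176 175 176 172 177 178 173 178 178 174]
```

The pixels fit "bent leg toward press +x": the straight leg runs at columns 274–275, tip at (275,184.4), against a predicted (275.0,184.2). So the straight leg sits 6 mm toward press −x from the TCP. Next, the ear's outer face by feel, with the tip above the pin.

```bash
python3 -m creep '[[-0.8,[0.5,0.6,1],0],[-0.8,[1,0.6,2],0],[-0.8,[1.2,0.6,2.7],0],[-0.8,[1.5,0.6,3],0],[-0.8,[2,0.6,3],0],[-0.8,[2.2,0.6,3],0],[-0.8,[2.4,0.6,3],0],[-0.8,[2.4,0.6,3],0],[-0.8,[2.4,0.6,3],0]]' >/dev/null; python3 go.py; for i in 1 2 3; do python3 -m creep '[[-0.8,[0.05,0,0],0],[-0.8,[0.1,0,0],0],[-0.8,[0.15,0,0],0],[-0.8,[0.2,0,0],0],[-0.8,[0.2,0,0],0]]' >/dev/null; python3 go.py; done
```

```text
t 12.3 press [134.9 -42.5 141.7] world [ 585.3 -116.7  141.7] yaw 75.2 F [-0.1 -0.4 -0.9] gap 26.0 ff 40.0
t 12.8 press [134.8 -40.4 141.4] world [ 585.8 -114.6  141.4] yaw 75.2 F [ 0.8 -1.2 -1. ] gap 25.7 ff 40.0
t 13.3 press [134.8 -38.4 141.4] world [ 586.3 -112.6  141.4] yaw 75.2 F [ 0.5 -0.6 -0.8] gap 25.6 ff 40.0
t 13.8 press [134.8 -36.4 141.5] world [ 586.8 -110.7  141.5] yaw 75.2 F [-0.  -0.5 -1.4] gap 25.3 ff 40.0
```

```bash
for i in 1 2 3 4 5; do python3 -m creep '[[-0.8,[0.05,0,0],0],[-0.8,[0.1,0,0],0],[-0.8,[0.1,0,0],0]]' >/dev/null; python3 go.py; done
```

```text
t 14.1 press [134.8 -35.4 141.5] world [ 587.1 -109.8  141.5] yaw 75.2 F [-0.5 -0.7 -0.4] gap 25.3 ff 40.0
t 14.4 press [134.8 -34.4 141.5] world [ 587.4 -108.8  141.5] yaw 75.2 F [-0.5 -0.4 -1. ] gap 25.6 ff 40.0
t 14.7 press [134.8 -33.4 141.5] world [ 587.6 -107.8  141.5] yaw 75.2 F [ 0.3 -0.  -0.7] gap 25.8 ff 40.0
t 15.0 press [134.8 -32.4 141.4] world [ 587.8 -106.9  141.4] yaw 75.2 F [-0.3  0.5 -0.4] gap 25.6 ff 40.0
t 15.3 press [134.8 -31.5 141.5] world [ 588.1 -106.   141.5] yaw 75.2 F [ 0.3 -0.2 -0.7] gap 25.6 ff 40.0
```

```bash
for i in 1 2 3 4; do python3 -m creep '[[-0.8,[0.05,0,0],0],[-0.8,[0.1,0,0],0],[-0.8,[0.1,0,0],0]]' >/dev/null; python3 go.py; done
```

```text
t 15.6 press [134.9 -30.7 141.5] world [ 588.3 -105.2  141.5] yaw 75.2 F [-1.1 -4.2 -0.2] gap 25.4 ff 40.0
t 15.9 press [134.9 -29.9 141.5] world [ 588.5 -104.4  141.5] yaw 75.2 F [ 0.3 -5.3 -0.6] gap 25.7 ff 40.0
t 16.2 press [134.8 -28.8 141.5] world [ 588.8 -103.4  141.5] yaw 75.2 F [-1.1 -5.5 -0.8] gap 25.4 ff 40.0
t 16.5 press [134.8 -27.9 141.4] world [ 589.  -102.5  141.4] yaw 75.2 F [-2.  -4.9  0.1] gap 25.7 ff 40.0
```

Contact came at TCP y ≈ −30.9. After that the force stayed near 5 N, so the clip may have given in the pads. I'll back off and touch again gently.

```bash
python3 -m creep '[[-0.8,[-0.2,0,0],0],[-0.8,[-0.4,0,0],0],[-0.8,[-0.4,0,0],0],[-0.8,[-0.4,0,0],0]]' 60 >/dev/null; python3 go.py; for i in 1 2 3 4 5 6; do python3 -m creep '[[-0.8,[0.03,0,0],0],[-0.8,[0.06,0,0],0],[-0.8,[0.06,0,0],0]]' >/dev/null; python3 go.py; done
```

```text
t 16.9 press [134.8 -31.3 141.4] world [ 588.1 -105.7  141.4] yaw 75.2 F [-0.2  0.3 -0.5] gap 25.7 ff 60.0
t 17.2 press [134.8 -30.7 141.5] world [ 588.3 -105.2  141.5] yaw 75.2 F [ 0.1 -0.1 -0.6] gap 25.3 ff 60.0
t 17.5 press [134.8 -30.2 141.4] world [ 588.4 -104.7  141.4] yaw 75.2 F [ 0.2 -0.6 -0.8] gap 25.6 ff 60.0
t 17.8 press [134.8 -29.7 141.4] world [ 588.5 -104.3  141.4] yaw 75.2 F [-1.1 -0.7 -0.1] gap 25.2 ff 60.0
t 18.1 press [134.9 -29.2 141.5] world [ 588.7 -103.8  141.5] yaw 75.2 F [ 0.3 -1.3 -0.7] gap 25.4 ff 60.0
t 18.4 press [134.8 -28.6 141.4] world [ 588.8 -103.2  141.4] yaw 75.2 F [-1.3 -3.8 -0.2] gap 25.4 ff 60.0
t 18.7 press [134.9 -28.1 141.4] world [ 589.  -102.7  141.4] yaw 75.2 F [-1.  -4.9 -0.5] gap 25.2 ff 60.0
```

The clip slipped about 2 mm at the tip, which is harmless: a roughly 2° tilt against the 5° the hole allows. The tip touches the ear at TCP y ≈ −28.9, so the hole is at TCP y ≈ −37.0. Now I'll move over the pin and lower gently.

```bash
python3 -m creep '[[-0.8,[-0.3,0,0],0],[-0.8,[-0.6,0,0],0],[-0.8,[-0.9,0,0],0],[-0.8,[-0.9,0,0.1],0],[-0.8,[-0.9,0,0.2],0],[-0.8,[-0.9,0,0.2],0]]' >/dev/null; python3 go.py; for i in 1 2 3 4 5; do python3 -m creep '[[-0.8,[0,0,0.03],0],[-0.8,[0,0,0.05],0],[-0.8,[0,0,0.05],0]]' >/dev/null; python3 go.py; done
```

```text
t 19.3 press [134.7 -36.8 139.2] world [ 586.7 -111.1  139.2] yaw 75.2 F [-0.3  0.2 -1. ] gap 25.3 ff 60.0
t 19.6 press [134.8 -36.8 138.9] world [ 586.7 -111.1  138.9] yaw 75.2 F [ 0.7  0.5 -0.9] gap 25.4 ff 60.0
t 19.9 press [134.8 -36.9 138.4] world [ 586.7 -111.2  138.4] yaw 75.2 F [-0.5  0.5 -0.5] gap 25.5 ff 60.0
t 20.2 press [134.8 -36.9 137.9] world [ 586.7 -111.2  137.9] yaw 75.2 F [0.2 0.4 0.3] gap 25.6 ff 60.0
t 20.5 press [134.8 -36.8 137.5] world [ 586.7 -111.2  137.5] yaw 75.2 F [-0.3 -0.7 -1.2] gap 25.5 ff 60.0
t 20.8 press [134.9 -36.9 137.1] world [ 586.8 -111.2  137.1] yaw 75.2 F [-0.1  0.3  1.2] gap 25.6 ff 60.0
```

```bash
for i in 1 2 3 4; do python3 -m creep '[[-0.8,[0,0,0.03],0],[-0.8,[0,0,0.05],0],[-0.8,[0,0,0.05],0]]' >/dev/null; python3 go.py; done
```

```text
t 21.1 press [134.9 -36.9 136.7] world [ 586.8 -111.2  136.7] yaw 75.2 F [-1.1  0.3  3.5] gap 25.0 ff 60.0
t 21.4 press [135.  -36.9 136.4] world [ 586.9 -111.2  136.4] yaw 75.2 F [-1.2 -1.   7. ] gap 25.7 ff 60.0
t 21.7 press [135.1 -36.9 136.1] world [ 587.  -111.2  136.1] yaw 75.2 F [-0.1  0.   7.5] gap 25.5 ff 60.0
t 22.0 press [135.2 -36.9 135.9] world [ 587.1 -111.3  135.9] yaw 75.2 F [-1.4  0.6 10.6] gap 25.5 ff 60.0
```

Contact at TCP z ≈ 137 means tip z ≈ 59.5, the top of the pin. I'll ease to about 4 N and drag along x to feel for the mouth.

```bash
python3 -m creep '[[-0.8,[0,0,-0.07],0],[-0.8,[0,0,-0.07],0]]' >/dev/null; python3 go.py; for i in 1 2 3 4 5 6; do python3 -m creep '[[-0.8,[0,-0.05,0],0],[-0.8,[0,-0.1,0],0],[-0.8,[0,-0.1,0],0]]' >/dev/null; python3 go.py; done
```

```text
t 22.2 press [135.1 -36.8 136.3] world [ 586.9 -111.2  136.3] yaw 75.2 F [-0.6 -0.2  7.2] gap 25.2 ff 60.0
t 22.5 press [134.4 -36.9 136.4] world [ 586.3 -111.1  136.4] yaw 75.2 F [ 1.6 -0.3  5.6] gap 25.3 ff 60.0
t 22.8 press [132.6 -36.9 135.3] world [ 584.5 -110.6  135.3] yaw 75.2 F [ 0.9 -0.2 -0.8] gap 25.6 ff 60.0
t 23.1 press [131.7 -36.8 135.4] world [ 583.7 -110.4  135.4] yaw 75.2 F [ 0.4  0.1 -0.4] gap 24.8 ff 60.0
t 23.4 press [130.8 -36.9 135.6] world [ 582.8 -110.1  135.6] yaw 75.2 F [-0.  -0.4 -0.8] gap 25.7 ff 60.0
t 23.7 press [129.8 -36.8 135.7] world [ 581.8 -109.9  135.7] yaw 75.2 F [ 0.7  0.2 -0.4] gap 25.3 ff 60.0
t 24.0 press [128.8 -36.8 135.7] world [ 580.9 -109.6  135.7] yaw 75.2 F [-0.2 -0.3  0.3] gap 25.5 ff 60.0
```

At x ≈ 133 it dropped off an upper lip. I'll go back there and feel the depth.

```bash
python3 -m creep '[[-0.8,[0,0.1,0],0],[-0.8,[0,0.2,0],0],[-0.8,[0,0.25,0],0],[-0.8,[0,0.25,0],0]]' >/dev/null; python3 go.py; for i in 1 2 3 4; do python3 -m creep '[[-0.8,[0,0,0.05],0],[-0.8,[0,0,0.08],0],[-0.8,[0,0,0.08],0]]' >/dev/null; python3 go.py; done
```

```text
t 24.4 press [131.4 -36.9 135.6] world [ 583.4 -110.3  135.6] yaw 75.2 F [ 0.4 -0.2 -0.2] gap 25.4 ff 60.0
t 24.7 press [131.3 -36.9 134.8] world [ 583.3 -110.3  134.8] yaw 75.2 F [-0.5  0.4 -0.1] gap 25.4 ff 60.0
t 25.0 press [131.3 -36.9 134. ] world [ 583.3 -110.3  134. ] yaw 75.2 F [0.6 0.1 0.1] gap 25.2 ff 60.0
t 25.3 press [131.4 -36.9 133.2] world [ 583.4 -110.3  133.2] yaw 75.2 F [-0.8 -0.1 -0.1] gap 25.5 ff 60.0
t 25.6 press [131.4 -36.9 132.5] world [ 583.4 -110.3  132.5] yaw 75.2 F [ 0.5 -0.1 -0.3] gap 25.1 ff 60.0
```

```bash
for i in 1 2 3; do python3 -m creep '[[-0.8,[0,-0.05,0],0],[-0.8,[0,-0.1,0],0],[-0.8,[0,-0.1,0],0]]' >/dev/null; python3 go.py; done
```

```text
t 25.9 press [130.6 -36.9 132.7] world [ 582.7 -110.1  132.7] yaw 75.2 F [ 4.  -0.9  0.1] gap 25.2 ff 60.0
t 26.2 press [130.  -36.8 132.8] world [ 582.  -109.9  132.8] yaw 75.2 F [ 5.6 -1.2 -0.7] gap 25.1 ff 60.0
t 26.5 press [129.4 -36.8 133.1] world [ 581.5 -109.8  133.1] yaw 75.2 F [ 8.4 -1.7  0.7] gap 25.3 ff 60.1
```

There is lateral resistance on the −x side too, so the tip is in the mouth. Now I'll draw it toward the middle (+x).

```bash
python3 -m creep '[[-0.8,[0,0.1,0],0],[-0.8,[0,0.2,0],0],[-0.8,[0,0.2,0],0]]' >/dev/null; python3 go.py; for i in 1 2 3 4 5; do python3 -m creep '[[-0.8,[0,0.05,0],0],[-0.8,[0,0.1,0],0],[-0.8,[0,0.1,0],0]]' >/dev/null; python3 go.py; done
```

```text
t 26.8 press [130.5 -36.9 132.7] world [ 582.6 -110.1  132.7] yaw 75.2 F [ 3.8 -1.3  1.6] gap 25.4 ff 60.0
t 27.1 press [131.2 -36.9 132.3] world [ 583.2 -110.2  132.3] yaw 75.2 F [ 3.  -0.7  2.1] gap 25.2 ff 60.0
t 27.4 press [132.  -36.9 132.1] world [ 584.  -110.5  132.1] yaw 75.2 F [ 0.7 -0.1 -0.6] gap 25.1 ff 60.0
t 27.7 press [133.1 -36.9 132.2] world [ 585.1 -110.8  132.2] yaw 75.2 F [-1.2  0.3 -0.6] gap 25.3 ff 60.0
t 28.0 press [133.9 -36.9 132.2] world [ 585.9 -110.9  132.2] yaw 75.2 F [-3.9  0.6 -1.1] gap 25.6 ff 60.0
t 28.3 press [134.6 -36.9 132.1] world [ 586.5 -111.1  132.1] yaw 75.2 F [-7.   0.8  0.4] gap 25.3 ff 60.0
```

```bash
for i in 1 2 3; do python3 -m creep '[[-0.8,[0,0.03,0.03],0],[-0.8,[0,0.05,0.05],0],[-0.8,[0,0.05,0.05],0]]' >/dev/null; python3 go.py; done
```

```text
t 28.6 press [135.  -36.8 131.8] world [ 586.9 -111.2  131.8] yaw 75.2 F [-8.4  1.6  2.5] gap 25.5 ff 60.1
t 28.9 press [135.5 -36.9 131.3] world [ 587.4 -111.4  131.3] yaw 75.2 F [-8.1  1.7  2.7] gap 25.7 ff 60.1
t 29.2 press [136.  -36.9 130.7] world [ 587.8 -111.5  130.7] yaw 75.2 F [-9.1  1.4  1.5] gap 24.7 ff 60.1
```

The force has levelled off at about 8 N while moving, so the pin is turning. I'll probe the depth here.

```bash
for i in 1 2 3 4 5; do python3 -m creep '[[-0.8,[0,0,0.05],0],[-0.8,[0,0,0.1],0],[-0.8,[0,0,0.1],0]]' >/dev/null; python3 go.py; done
```

```text
t 29.5 press [135.9 -36.9 129.6] world [ 587.8 -111.5  129.6] yaw 75.2 F [-8.2  1.1  0.9] gap 25.2 ff 60.0
t 29.8 press [135.9 -36.9 128.6] world [ 587.7 -111.5  128.6] yaw 75.2 F [-7.8  1.7 -0.2] gap 25.7 ff 60.0
t 30.1 press [135.9 -36.9 127.6] world [ 587.7 -111.5  127.6] yaw 75.2 F [-8.   1.8  0.5] gap 25.3 ff 60.0
t 30.4 press [135.9 -36.9 126.6] world [ 587.7 -111.5  126.6] yaw 75.2 F [-8.5  1.2  0.6] gap 25.2 ff 60.0
t 30.7 press [135.9 -36.9 125.7] world [ 587.8 -111.5  125.7] yaw 75.2 F [-9.9  1.8  2. ] gap 25.2 ff 60.1
```

The tip is now 12 mm into the pin, so the hole is nearly upright. I'll ease the side load, then continue down.

```bash
for i in 1 2 3; do python3 -m creep '[[-0.8,[0,-0.04,0],0],[-0.8,[0,-0.08,0],0],[-0.8,[0,-0.08,0],0]]' >/dev/null; python3 go.py; done; for i in 1 2; do python3 -m creep '[[-0.8,[0,0,0.05],0],[-0.8,[0,0,0.1],0],[-0.8,[0,0,0.1],0]]' >/dev/null; python3 go.py; done
```

```text
t 31.0 press [135.5 -36.9 125.8] world [ 587.3 -111.4  125.8] yaw 75.2 F [-6.6  0.7  1.1] gap 25.1 ff 60.0
t 31.3 press [135.1 -36.9 125.9] world [ 587.  -111.3  125.9] yaw 75.2 F [-4.6 -0.2 -0.8] gap 25.6 ff 60.0
t 31.6 press [134.6 -36.9 126. ] world [ 586.5 -111.2  126. ] yaw 75.2 F [-1.8 -0.4 -1.6] gap 25.2 ff 60.0
t 31.9 press [134.6 -36.9 125. ] world [ 586.5 -111.1  125. ] yaw 75.2 F [-1.9 -0.1 -0.6] gap 25.1 ff 60.0
t 32.2 press [134.5 -36.9 124. ] world [ 586.4 -111.1  124. ] yaw 75.2 F [-1.1 -0.3  0.1] gap 24.8 ff 60.0
```

```bash
for i in 1 2 3 4 5 6; do python3 -m creep '[[-0.8,[0,0,0.08],0],[-0.8,[0,0,0.15],0],[-0.8,[0,0,0.15],0]]' >/dev/null; python3 go.py; done
```

```text
t 32.5 press [134.5 -36.9 122.5] world [ 586.4 -111.1  122.5] yaw 75.2 F [-0.9 -1.3  1. ] gap 25.1 ff 60.0
t 32.8 press [134.6 -36.9 121.1] world [ 586.5 -111.2  121.1] yaw 75.2 F [ 0.1 -1.3  4.7] gap 25.4 ff 60.0
t 33.1 press [134.7 -36.9 119.9] world [ 586.6 -111.2  119.9] yaw 75.2 F [-0.7 -1.2  6. ] gap 25.3 ff 60.0
t 33.4 press [134.7 -36.9 118.3] world [ 586.6 -111.2  118.3] yaw 75.2 F [ 0.5 -1.9  5.2] gap 25.5 ff 60.0
t 33.7 press [134.6 -36.9 116.4] world [ 586.5 -111.2  116.4] yaw 75.2 F [ 2.  -1.9  2.1] gap 25.3 ff 60.0
t 34.0 press [134.5 -36.9 114.8] world [ 586.4 -111.2  114.8] yaw 75.2 F [ 1.7 -3.   1.2] gap 25.8 ff 60.0
```

```bash
for i in 1 2 3 4 5 6; do python3 -m creep '[[-0.8,[-0.01,0,0.08],0],[-0.8,[-0.02,0,0.15],0],[-0.8,[-0.02,0,0.15],0]]' >/dev/null; python3 go.py; done
```

```text
t 34.3 press [134.5 -37.1 113.3] world [ 586.3 -111.3  113.3] yaw 75.2 F [ 2.8 -2.7  1.6] gap 25.5 ff 60.0
t 34.6 press [134.3 -37.2 111.5] world [ 586.1 -111.4  111.5] yaw 75.2 F [ 2.8 -1.9 -2. ] gap 25.3 ff 60.0
t 34.9 press [134.3 -37.4 110.2] world [ 586.1 -111.6  110.2] yaw 75.2 F [ 3.6 -1.4 -1.6] gap 25.4 ff 60.0
t 35.2 press [134.3 -37.6 108.8] world [ 586.  -111.8  108.8] yaw 75.2 F [ 3.2 -0.8 -2.6] gap 25.5 ff 60.0
t 35.5 press [134.3 -37.8 107.3] world [ 586.  -112.   107.3] yaw 75.2 F [ 2.8 -0.9 -0.8] gap 25.2 ff 60.0
t 35.8 press [134.3 -38.1 105.8] world [ 585.9 -112.2  105.8] yaw 75.2 F [ 2.5 -0.8 -0.7] gap 25.1 ff 60.0
```

```bash
for i in 1 2 3 4; do python3 -m creep '[[-0.8,[0,0,0.05],0],[-0.8,[0,0,0.1],0],[-0.8,[0,0,0.1],0]]' >/dev/null; python3 go.py; done
```

```text
t 36.1 press [134.3 -38.1 104.8] world [ 585.9 -112.2  104.8] yaw 75.2 F [ 1.5 -0.3 -0.4] gap 25.1 ff 60.0
t 36.4 press [134.4 -38.1 103.9] world [ 586.  -112.2  103.9] yaw 75.2 F [ 2.  -0.4  0.1] gap 25.7 ff 60.0
t 36.7 press [134.4 -38.1 102.9] world [ 586.  -112.2  102.9] yaw 75.2 F [1.9 0.2 1.1] gap 25.4 ff 60.0
t 37.0 press [134.5 -38.1 102. ] world [ 586.1 -112.2  102. ] yaw 75.2 F [ 1.1 -0.1  2.2] gap 25.5 ff 60.0
```

The bulge passed (peak 6 N), the clip pulled itself on, and the force is now rising gently at the expected height of TCP z ≈ 102. I'll release, rise and look.

```bash
python3 -m creep '[[-0.3,[0,0,0],0],[0,[0,0,0],0],[0.06,[0,0,0],0],[0.06,[0,0,0],0],[0.06,[0,0,0],0]]' 20 >/dev/null; python3 go.py; python3 -m creep '[[0.06,[0,0,-1],0],[0.06,[0,0,-3],0],[0.06,[0,0,-6],0],[0.06,[0,0,-10],0],[0.06,[0,0,-13],0],[0.06,[0,0,-13],0]]' >/dev/null; python3 -m creep '[[0.06,[-10,-5,0],0],[0.06,[-20,-10,0],0],[0.06,[-25,-15,0],0],[0.06,[-25,-15,0],0],[0.06,[-25,-15,0],0],[0.06,[-25,-15,0],0],[0.06,[-25,-15,0],0]]' >/dev/null
python3 - <<'E'
from go import *
report()
a=manip.camera('scene')[:,:,::-1];b=manip.camera('top')[:,:,::-1]
np.save('pics/s4.npy',a);np.save('pics/t4.npy',b)
f=lambda i,x,y,w,h,k:cv2.resize(np.ascontiguousarray(i[y:y+h,x:x+w]),None,fx=k,fy=k,interpolation=cv2.INTER_CUBIC)
v=np.vstack([np.hstack([f(a,255,170,50,37,8),f(b,330,163,50,37,8)]),np.hstack([f(a,200,120,320,240,1.25),f(b,150,120,320,240,1.25)])])
cv2.imwrite('pics/v4.png',np.clip(v*1.6,0,255).astype('uint8'))
# expected grip middle when home
P=[*(C+ex*(134.4-130)+ey*(-38)),93];print(proj('scene',P),proj('top',P))
res={}
for n,i in(('scene',a),('top',b)):
    h=cv2.cvtColor(np.ascontiguousarray(i),cv2.COLOR_BGR2HSV);m=((h[...,0]<5)|(h[...,0]>170))&(h[...,1]>130)
    q=proj(n,P).astype(int);k=np.zeros(m.shape,'uint8');k[q[1]-15:q[1]+15,q[0]-15:q[0]+15]=m[q[1]-15:q[1]+15,q[0]-15:q[0]+15]
    M=cv2.moments(k,True);res[n]=(M['m10']/M['m00'],M['m01']/M['m00']);print(n,res[n],M['m00'])
T,e=tri(res['scene'],res['top']);print(press(T),e)
E
```

```text
t 37.5 press [134.4 -38.1 101.9] world [ 586.  -112.2  101.9] yaw 75.2 F [-0.4  0.2  0.3] gap 49.7 ff 0.0
t 38.8 press [ -18.4 -290.8  231.9] world [ 374.  -317.9  231.9] yaw 74.9 F [ 0.4 -0.1 -0.7] gap 49.7 ff 0.0
[275.77825258 190.97883883] [359.7133153  180.26457182]
scene (277.1764705882353, 189.94117647058823) 17.0
top (358.3333333333333, 183.66666666666666) 3.0
[124.87694467 -38.07961828  90.96414347] 6.98604804527529
```

View pics/v4.png

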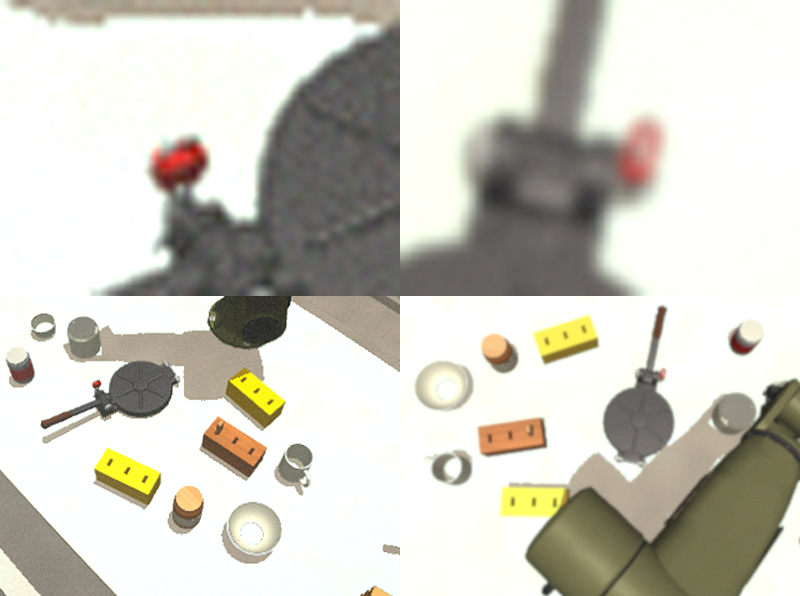

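The clip stands upright on the pin's tail by itself, with the red grip at scene (277,190) and top (359.6,181.3). The head is against the ear, and the spreader and other things are undisturbed. One seating-height check:

Run:
```python
from go import *
a=manip.camera('scene');b=manip.camera('top');r={}
for n,i,c in(('scene',a,(277,190)),('top',b,(360,181))):
    i=i.astype(float);w=np.clip(i[...,0]-(i[...,1]+i[...,2])/2-12,0,None);k=np.zeros_like(w);x,y=c;k[y-7:y+8,x-7:x+8]=w[y-7:y+8,x-7:x+8]
    M=cv2.moments(k);r[n]=(M['m10']/M['m00'],M['m01']/M['m00']);print(n,r[n])
T,e=tri(r['scene'],r['top']);print(T,press(T),e)
import cv2
s=cv2.imread('pics/scene0.png')[:,:,::-1].astype(float);t=cv2.imread('pics/top0.png')[:,:,::-1].astype(float);q=[]
for i,(x,y) in((s,(401,243)),(t,(221,233))):
    hsv=None;w=np.clip(i[...,0]-(i[...,1]+i[...,2])/2-45,0,None);k=np.zeros_like(w);k[y-6:y+7,x-6:x+7]=w[y-6:y+7,x-6:x+7];M=cv2.moments(k);q.append((M['m10']/M['m00'],M['m01']/M['m00']))
print('in block',q,tri(*q))
```

```text
scene (276.85619713129825, 189.70356748804707)
top (359.45497630331755, 181.97630331753555)
[ 579.77328032 -111.39358508   95.36012175] [128.16664089 -38.82980117  95.36012175] 1.8245519566627069
in block [(401.0728646277568, 242.70744486414037), (221.19791863765374, 233.30047303689688)] (array([420.35284577, 361.00094173,  85.63026633]), np.float64(0.3969890444849762))
```

The felt profile fits a seated clip. The push reversed to pull at TCP z ≈ 112.5, against 113 for the bulge passing the pin's middle, and it ended at the predicted home height. The measured grip height is 95 ± 3 against 93. Handing in.

```bash
python3 -c "
from cell import manip
print(manip.sign_off())"
```

```text
the job is handed in; nothing more can be done
None
```

The pin is pushed home with its head against the ear, and the clip is on its other end, straight leg through the cross hole, where it stood by itself after release. I handed the job in at about 39 s, nothing else looked moved in the last pictures, and no verdict came back.

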